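# Ready the plunger-pump bottle on its drip tray

### The arm

A 7-joint arm with a two-finger parallel gripper is mounted at the origin on the work surface; the furniture and walls round the work are solid. World frame = base frame: x ahead of the robot, y to its left, z up, the work surface at z = 0. Lengths are in m, angles in rad, forces in N, time in s.
With the tool pointing down it reaches from about 0.4 to 0.85 m from the base axis. Payload 4.4 kg.
Tool frame: the origin (TCP) lies at the very end of the fingers, on their centre line; the grasp point (between the pads) lies behind it (robot.pinch_z is the z of the grasp point in the tool frame, in m); z points along the fingers, y is the line along which they close (so a half turn about z gives the same grasp; the last joint's range is limited). The gripper opens to 94 mm and grips with 3 to 60 N. Pads are 16 mm wide; open, the fingers measure 119 mm over their backs; the gripper's body (75 mm by 177 mm) begins 78 mm behind the grasp point.
Start: joints at [-1.324, 0.628, 0.038, 1.517, -0.027, 0.996, -0.02], TCP at [0.2, 0.618, 0.205] pointing down, gripper open.
Joint ranges: [-3.06, 3.06], [-0.37, 2.12], [-1.25, 1.32], [0.18, 2.47], [-1.1, 4.24], [0.23, 1.98], [-2.94, 2.94]. Speed limits (rad/s): [2.57, 2.57, 3.14, 3.14, 3.14, 3.14, 3.14].

### API

Orientations are given as a rotation vector (axis times angle).
In Python, from workcell import monitor, optics, sign_off, models, robot gives the robot as it stands.
- The arm moves only by the tool servo_tool, never from a script. Its argument "series" is a list of rows, each a list of 7 numbers: the shift along the tool's x, y, z each as a share of 0.3 m, from -1 to 1, then the turn, a rotation vector about the tool's x, y, z each as a share of pi rad, from -1 to 1, then the closure, from -1 (fully open) to 1 (shut). In form: [[tx, ty, tz, rx, ry, rz, grip], ...]. A call has 1 to 20 rows; each row is the pose to reach, as a shift and turn from the pose commanded when the call began, along the tool's axes at that moment, turning the shorter way round; what a row does not reach only later rows make up. A row lasts 1/10 s, in which the tool goes at most 50 mm and 8.59 degrees, less where a joint would pass 70% of its speed; a pose out of reach is approached as far as the arm can. A call with a number of a shift or a turn outside -1 to 1 is refused whole. A call with a gripper value outside its range is refused whole. The fingers move at their own pace and stop on an object; the grip force is fixed at half the most. Time passes only in rows, so rows that repeat a pose let the fingers close. It gives the time, the measured TCP pose, the force, the opening and the grip force at its end, in the units of the state.
- monitor.observe(): the state, without advancing time (a new reading comes with each control period).
- optics.capture(name): name is "scene" or "side" or "wrist"; returns (picture, depth): 480x640x3 uint8, red, green, blue; 480x640 float32, m along the optical axis (not along the pixel's ray), 0 where there is no reading.
- optics.get_calibration(name): a dict with "mtx" (3x3 intrinsics, pixels), "R" (3x3) and "t" (3): a world point X has camera coordinates R X + t. Camera axes: x right, y down, z forward; pixel columns grow to the right and rows downward; lengths in m; the calibration is good to about 2 mm. A picture is of the moment at which its call begins: read the wrist's pose just before it. get_calibration takes no time and is no camera call; for the wrist camera it gives the pose at the moment of the call.
- sign_off(): hands the job in; it is judged then, once.
Trained networks look in the newest picture that a camera, given by its name, has taken for a name from the list of things; names that differ only in an ending like _2 or _b are one class to them, and where a whole thing is asked for, a point or a joint stands for the part that bears it (a point fixed in the world has none). Each returns a list of dicts, best first, with "p" (0 to 1); they miss things now and then, are a little off and sometimes report something else, mostly with a low value. They report only what shows in the picture. A call takes as long as a camera call.
- models.search_frame(camera, name): "centre" ([x, y, z] in m, in world coordinates, good to about 4 mm: the middle of the surface that is visible of it).
- models.landmark_of(camera, name): "centre" ([x, y, z] in m, in world coordinates, good to about 4 mm: a listed point, or the origin of a listed thing).
The state is a dict: "t": time; "joint_pos": joint angles; "joint_vel": joint speeds; "effort": joint torques, N m; "tool_pos": TCP position; "tool_rot": TCP orientation; "ft_force": force on the tool from outside, world axes, zero at the start; "torque": the same for the moment, N m; "finger_gap": finger opening in m; "finger_force": force on a finger pad.
Only numpy, scipy, OpenCV 4.12 (cv2) and the standard library are available. Lean on these libraries where they do the work, as an engineer would, in place of code of your own. Each camera call takes 0.05 s, during which the arm holds its last target. There are 200 camera calls.

### The job

Stand the square plunger-pump bottle in the low square drip tray and let go of it. Then loosen the round lock collar under the pump's plunger by turning it clockwise (seen from above, it has a left-hand thread) to its end stop, and press the plunger head straight down to its stop to prime the pump, then let it spring back up. Leave the bottle standing in the tray with its collar loosened, and do not disturb the other bottle or the beaker.

Things in the scene. Friction and masses are not known exactly. Their poses are not given: they have to be found in the camera images.
- bottle_center (a point): centre of the body of the white square plunger-pump bottle, 35 mm above its underside. The body is 56 x 56 mm (edges rounded 6 mm) and 70 mm high, the whole bottle with its pump 122 mm high, 0.3 to 0.5 kg. Its z axis points up along the bottle, its x and y axes are square to the flat sides. It stands loose and upright on the bench at the start. Carry it by two opposite flat sides of the body.
- tray_floor (a point): centre of the inner floor (4 mm above the bench) of the square metal drip tray, which is fixed to the bench. Inside 66 x 66 mm, walls 4 mm thick, their rims 16 mm above the bench (12 mm above the inner floor); a flat base flange 86 x 86 mm, 3 mm thick, surrounds it. x and y axes are square to the walls, z is up. The bottle may stand in it any of the four ways round, with 5 mm of play each side.
- collar_grip (a point): centre of the grey ribbed round lock collar on top of the bottle, under the plunger head; 46 mm in diameter, 18 mm high, on the bottle's axis, its centre 90 mm and its top 99 mm above the bottle's underside. The bottle's body top is 70 mm above the underside and wider than the collar. The collar can be gripped round its rim from above in any direction with the plunger head between the fingers.
- plunger_top (a point): centre of the top face of the round steel plunger head, 34 mm in diameter, on the bottle's axis, 122.5 mm above the bottle's underside when up; the underside of the head is then 14 mm above the collar's top. It moves straight down.
- lock_collar (a joint): angle of the lock collar (rad), growing as it turns clockwise seen from above: about 0 to 0.2 at the start (locked), end stop at 1.25 (loose). Friction about 0.025 N m; it stays where it is left. The plunger cannot be pressed home unless the collar is past about 0.9.
- plunger (a joint): how far the plunger is pressed (m): 0 up, 0.012 at its lower stop. A spring pushes it up: about 2.5 N at the top and 7 N at the stop.
- beaker_center (a point): centre (half-way up) of a small clear beaker, 46 mm in diameter, 58 mm high, loose on the bench; a bystander.
- amber_center (a point): centre (82 mm up) of a brown round bottle with a cap, 86 mm in diameter, 164 mm high, loose on the bench; a bystander. Fixed surroundings to keep clear of: a wide monitor between the robot and the work, top edge 0.38 m above the bench; a tall instrument (0.35 m) at the left; a thin router antenna up to 0.6 m high at the right rear.

How it is judged:
By the outcome, as a careful person would: the job done as asked, in the order asked, and still so for the second after the job is handed in, with the robot touching nothing.
It also fails if it takes over 64 s, if anything falls off the work surface, if the arm or the gripper's body presses on something with over 40 N, if the wrist force passes 120 N, or if a joint passes its speed limit or range.

## Working session

There is one attempt and no reset: what is moved stays moved. The work goes in short steps, Python scripts to look and compute and a tool call to move; the robot and the scene stay as the last step left them, time stands still between calls to the robot, and variables do not carry over. Pictures are saved under pics/ and viewed, at most 10 in all, crops included, and the job is handed in when it is done.

Besides the shell and the picture viewer there is one more tool, called after "Call:" by a JSON object that holds its "fn" and its "kwargs". servo_tool: Moves the arm, as the interface text tells. Its arguments: {"type":"object","properties":{"series":{"type":"array","items":{"type":"array","items":{"type":"number"}}}},"required":["series"]}

```bash
mkdir -p pics; ls
python3 - <<'E'
from workcell import monitor, optics, models, robot
import cv2
print(robot.pinch_z, {k:v for k,v in monitor.observe().items()})
for c in ["scene","side"]:
    p,d=optics.capture(c); cv2.imwrite(f"pics/{c}0.png",p[:,:,::-1])
    for n in ["bottle_center","tray_floor","plunger_top","collar_grip","beaker_center","amber_center"]:
        print(c,n,[(r["centre"],round(r["p"],2)) for r in models.landmark_of(c,n)[:2]])
E
```

```text
pics
-0.0188 {'t': 0.0, 'joint_pos': array([-1.32385157,  0.62932217,  0.03842953,  1.51834998, -0.02700124,
        0.99631493, -0.0199945 ]), 'joint_vel': array([ 0.00140125,  0.00017545, -0.00123583,  0.00117217,  0.0015728 ,
        0.00056379,  0.00122325]), 'effort': array([-2.30054811e-04, -5.49737477e+01,  1.14323549e+00, -1.86644536e+01,
       -5.22789778e-02,  2.34138529e-02,  1.58622770e-04]), 'tool_pos': array([0.19974618, 0.61784663, 0.2045752 ]), 'tool_rot': array([-4.89191542e-01, -3.10298951e+00,  2.91552967e-03]), 'ft_force': array([0.40419164, 0.15155525, 0.79052877]), 'torque': array([-0.01557928,  0.02462148,  0.02120419]), 'finger_force': 0.0, 'finger_gap': 0.09414334337055655}
scene bottle_center [([0.4506, 0.3791, 0.0348], 0.89)]
scene tray_floor [([0.6056, 0.36, 0.0041], 0.84)]
scene plunger_top [([0.4483, 0.3749, 0.1214], 0.73), ([0.4485, 0.3798, 0.0318], 0.2)]
scene collar_grip [([0.4495, 0.3818, 0.0897], 0.88), ([0.4899, 0.2238, 0.0304], 0.39)]
scene beaker_center [([0.4901, 0.227, 0.0298], 0.57)]
scene amber_center [([0.5192, 0.1199, 0.0833], 0.56), ([0.605, 0.3583, 0.0038], 0.41)]
side bottle_center [([0.4505, 0.3783, 0.0383], 0.89)]
side tray_floor [([0.6038, 0.3572, 0.0066], 0.71)]
side plunger_top [([0.4459, 0.3792, 0.1256], 0.6)]
side collar_grip [([0.4483, 0.3822, 0.0945], 0.59), ([0.6055, 0.356, 0.0069], 0.34)]
side beaker_center [([0.4912, 0.2253, 0.033], 0.96)]
side amber_center []
```

View pics/scene0.png

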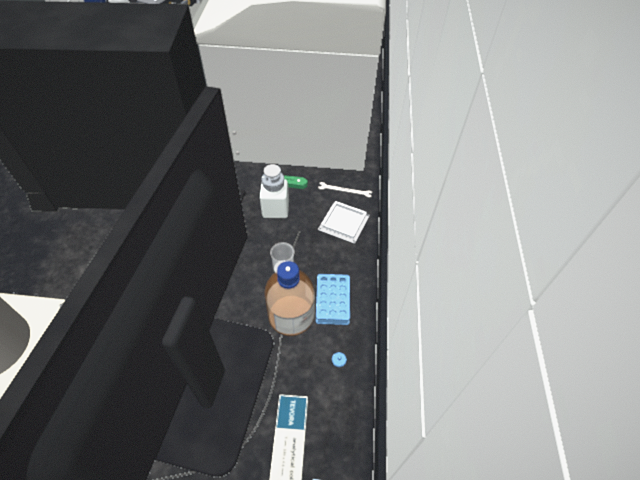

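View pics/side0.png

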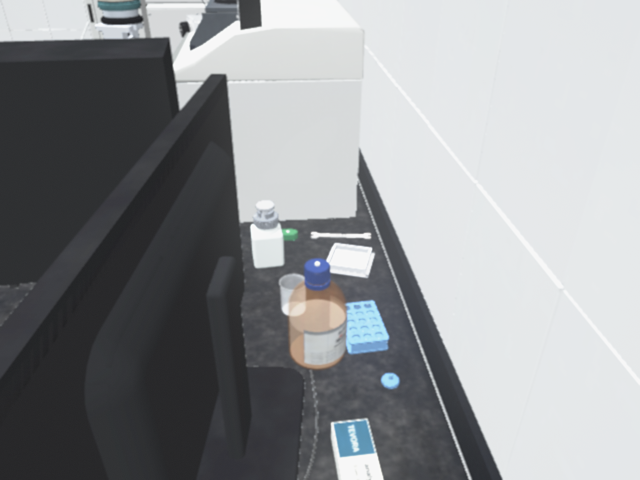

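The scene view shows the white bottle at about (273,190), the tray at (344,221), the beaker at (282,257) and the amber bottle at (290,300). The monitor and a black box are on the left, the white instrument is at the top and a wall is on the right. The side view agrees, with the tray rotated. Next I'll map the obstacles and measure the yaws.

```bash
cat > h.py <<'E'
from workcell import monitor, optics, models, robot
import numpy as np, cv2
from scipy.spatial.transform import Rotation as Rn
def cloud(c):
    k=optics.get_calibration(c); p,d=optics.capture(c)
    v,u=np.mgrid[:480,:640]; K=k["mtx"]
    X=np.stack([(u-K[0,2])/K[0,0]*d,(v-K[1,2])/K[1,1]*d,d],-1)
    return p,d,(X-np.array(k["t"]).ravel())@np.array(k["R"])   # R^T(X-t)
E
python3 - <<'E'
from h import *
H=np.full((26,30),-1.0)
for c in ["scene","side"]:
    k=optics.get_calibration(c); print(c,"campos",-np.array(k["R"]).T@np.array(k["t"]).ravel())
    p,d,W=cloud(c); q=W[d>0]
    ix=((q[:,0]+0.3)/0.04).astype(int); iy=((q[:,1]+0.2)/0.04).astype(int)
    m=(q[:,0]>-.3)&(ix<26)&(q[:,1]>-.2)&(iy<30)
    np.maximum.at(H,(ix[m],iy[m]),q[m,2])
    # bottle / tray yaw
    a=W[(d>0)&(np.hypot(W[...,0]-.449,W[...,1]-.379)<.05)&(W[...,2]>.062)&(W[...,2]<.075)]
    if len(a)>20: print("body top",len(a),a.min(0),a.max(0),cv2.minAreaRect(a[:,:2].astype(np.float32)*1000))
    b=W[(d>0)&(np.hypot(W[...,0]-.605,W[...,1]-.358)<.055)&(W[...,2]>.0115)&(W[...,2]<.022)]
    print("rim",len(b),cv2.minAreaRect(b[:,:2].astype(np.float32)*1000))
    g=p.astype(int).sum(2); 
    t=W[(d>0)&(np.hypot(W[...,0]-.605,W[...,1]-.358)<.07)&(g>330)&(W[...,2]<.03)]
    print("bright",cv2.minAreaRect(t[:,:2].astype(np.float32)*1000), t[:,2].mean())
    pt=W[(d>0)&(np.hypot(W[...,0]-.449,W[...,1]-.379)<.05)&(W[...,2]>.116)]; print("plunger",pt.mean(0),pt[:,2].max())
    s=W[(d>0)&(np.hypot(W[...,0]-.449,W[...,1]-.379)<.06)&(W[...,2]>.01)&(W[...,2]<.068)]
    print("body",s.min(0),s.max(0),cv2.minAreaRect(s[:,:2].astype(np.float32)*1000))
print("cols y from -.2 step .04; rows x")
print("      "+" ".join(f"{int(round((-.2+.04*j)*100)):3d}" for j in range(30)))
for i in range(26): print(f"{-.3+.04*i:5.2f} "+" ".join(f"{int(round(h*100)):3d}" if h>-.5 else "  ." for h in H[i]))
E
```

```text
scene campos [ 0.59942935 -0.26570871  0.7560218 ]
body top 281 [0.42184956 0.34674301 0.06211683] [0.47912134 0.40654967 0.07484693] ((450.80059814453125, 375.5476379394531), (55.321292877197266, 56.01204299926758), 8.086002349853516)
rim 231 ((604.8682250976562, 356.19720458984375), (76.67984771728516, 74.8219223022461), 72.08131408691406)
bright ((606.1935424804688, 361.7828369140625), (101.07099151611328, 89.64164733886719), 70.60395812988281) 0.004646297127387857
plunger [0.45096986 0.37575233 0.12031265] 0.12353339522611681
body [0.42184956 0.34608913 0.01022744] [0.48056513 0.40654967 0.0679673 ] ((450.825439453125, 375.751220703125), (56.12715530395508, 58.037437438964844), 4.998104572296143)
side campos [ 0.46466694 -0.46940044  0.56340348]
body top 335 [0.4197473  0.3486366  0.06202077] [0.4787371  0.4009531  0.07493473] ((449.4286804199219, 375.08551025390625), (56.2434196472168, 54.07634353637695), 4.200864791870117)
rim 309 ((603.6207885742188, 357.1529541015625), (80.29058837890625, 74.40330505371094), 70.48624420166016)
bright ((597.6932983398438, 373.158447265625), (1
[... 3050 characters left out ...]
 1   0   0   0   2  40  40  40  40  40  40  40  40  40  40   .   .   .
 0.54   .   3   3   3   3   0   8  12  12   2   2   0   1   2   2   0   1  40  40  40  40  40  40  40  40  40  40  21   .   .
 0.58   .   3   0   0   0   3   2   3   2   3   2   0   2   2   2   2   1  40  40  40  40  40  40  40  40  40  40  21   .   .
 0.62   .   0   0   0   0   2   2   2   2   2   2   0   2   2   2   1   1  40  40  40  40  40  40  40  40  40  40   .   .   .
 0.66  65  67  68  68  66  64  62  60  59  56  55  53  51  49  47  45  45  45  44  44  43  43  42  42  41  41  40  40  39  39
 0.70   .   .   .   .   .   .   .   .   .   .   .   .   .   .   .   .   .   .   .   .   .   .   .   .   .   .   .   .   .   .
```

Run:
```python
from h import *
p,d,W=cloud("scene"); x,y,z=W[...,0],W[...,1],W[...,2]; ok=d>0
m=ok&(x>.63)&(abs(y-.36)<.08)
for lo,hi in [(.0,.02),(.02,.06),(.06,.12),(.12,.2),(.2,.3),(.3,.4)]:
    s=m&(z>lo)&(z<hi); print("wall",lo,np.percentile(x[s],[1,50,99]) if s.any() else 0)
    s=ok&(y>.43)&(y<.56)&(x>.42)&(x<.64)&(z>lo)&(z<hi); print(" inst",np.percentile(y[s],[1,50,99]) if s.any() else 0)
s=ok&(x>.3)&(x<.42)&(z>.2)&(z<.42)&(y>.15)&(y<.34); print("monitor",[(round(a,3),np.round([x[s&(abs(y-a)<.01)].min(),x[s&(abs(y-a)<.01)].max()],3)) for a in np.arange(.17,.34,.02) if (s&(abs(y-a)<.01)).any()], y[s].max())
s=ok&(x>-.1)&(x<.34)&(y>.3)&(y<.53)&(z>.3); print("box",x[s].max(),y[s].min(),y[s].max(),z[s].max())
s=ok&(x>.1)&(x<.34)&(y>.53)&(y<.75)&(z>.2); print("arm?",np.percentile(W[s],[1,50,99],axis=0))
st=monitor.observe(); R=Rn.from_rotvec(st["tool_rot"]).as_matrix(); print(np.round(R,3))
```

```text
wall 0.0 [0.63043801 0.64634488 0.68190064]
 inst [0.43178879 0.46864641 0.51980487]
wall 0.02 [0.68142575 0.68622992 0.69494113]
 inst [0.50734175 0.51045559 0.51383499]
wall 0.06 [0.68567922 0.69465544 0.69511496]
 inst [0.50588016 0.51040892 0.51379353]
wall 0.12 [0.69428304 0.69469153 0.6950485 ]
 inst [0.50358667 0.50681136 0.50981739]
wall 0.2 [0.69430575 0.6946516  0.69505058]
 inst [0.50379305 0.50691402 0.51006164]
wall 0.3 [0.69441763 0.6951308  0.69564473]
 inst [0.49865954 0.50204459 0.51225926]
monitor [(np.float64(0.17), array([0.374, 0.412])), (np.float64(0.19), array([0.376, 0.401])), (np.float64(0.21), array([0.379, 0.404])), (np.float64(0.23), array([0.382, 0.406])), (np.float64(0.25), array([0.385, 0.409])), (np.float64(0.27), array([0.387, 0.41 ]))] 0.27824623583452907
box 0.33999621590957957 0.31905342335460535 0.5298473315795426 0.387644137515037
arm? [[0.1726157  0.53057857 0.30408104]
 [0.29361628 0.58516881 0.33022921]
 [0.33901126 0.67523613 0.34994881]]
[[-0.951  0.308 -0.   ]
 [ 0.308  0.951  0.   ]
 [ 0.     0.    -1.   ]]
```

Run:
```python
from h import *
p,d=optics.capture("wrist"); cv2.imwrite("pics/w0.png",p[:,:,::-1])
p,d=optics.capture("scene"); cv2.imwrite("pics/s1.png",cv2.resize(p[:240,:400,::-1],(800,480)))
```

```text
(no output)
```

View pics/w0.png

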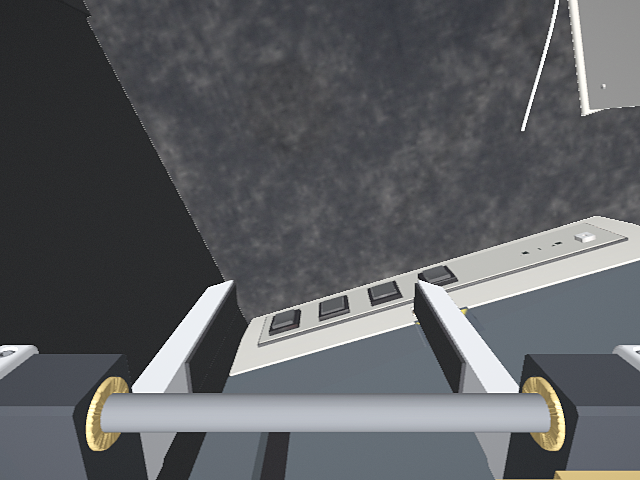

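The wrist view shows the gripper between the black box (left) and the instrument panel, with clear bench below. I'll lift straight up first.

Call:
{"fn": "servo_tool", "kwargs": {"series": [[0,0,-1,0,0,0,-1],[0,0,-1,0,0,0,-1],[0,0,-1,0,0,0,-1],[0,0,-1,0,0,0,-1],[0,0,-1,0,0,0,-1],[0,0,-1,0,0,0,-1],[0,0,-1,0,0,0,-1]]}}

```text
t: 1.65
tool_pos: [0.2008, 0.6205, 0.5136]
tool_rot: [0.489, 3.101, 0.023]
ft_force: [0.1, 0.5, 0.3]
finger_gap: 0.0941
finger_force: 0.0
```

Run:
```python
from h import *
st=monitor.observe(); q=st["joint_pos"];print(st["t"],q,st["tool_pos"],st["tool_rot"])
# planar fit: z=ds+L1c2+L2c24-Lw ; r=L1 s2+L2 s24
A=[];b=[]
for q,pos in [([-1.32385,.62932,.03843,1.51835],[.19975,.61785,.20458]),(q,st["tool_pos"])]:
    A+=[[np.sin(q[1]),np.sin(q[1]+q[3]),0],[np.cos(q[1]),np.cos(q[1]+q[3]),1]]; b+=[np.hypot(*pos[:2]),pos[2]]
print(np.linalg.lstsq(np.array(A),np.array(b),rcond=None))
R=Rn.from_rotvec(st["tool_rot"]).as_matrix()
for n,t in [("bottle",[.4505,.376,.35]),("tray",[.605,.3575,.2])]: print(n,R.T@(np.array(t)-st["tool_pos"])/.3)
```

```text
1.65 [-1.3285462   0.50270444  0.05926876  0.90398284 -0.02893174  1.72108544
 -0.02349123] [0.20076729 0.62045158 0.51358947] [0.48925599 3.10123125 0.02255115]
(array([ 0.55634256,  0.38652324, -0.03572113]), array([1.56110934e-05]), np.int32(3), array([1.92656604, 1.50212248, 0.17880527]))
bottle [-1.04305171 -0.52683     0.53736924]
tray [-1.55219252 -0.43420689  1.03859212]
```

Call:
{"fn": "servo_tool", "kwargs": {"series": [[-1,-0.527,0,0,0,0.372,-1],[-1,-0.527,0,0,0,0.372,-1],[-1,-0.527,0,0,0,0.372,-1],[-1,-0.527,0,0,0,0.372,-1],[-1,-0.527,0,0,0,0.372,-1],[-1,-0.527,0,0,0,0.372,-1],[-1,-0.527,0,0,0,0.372,-1],[-1,-0.527,0,0,0,0.372,-1],[-1,-0.527,0,0,0,0.372,-1],[-1,-0.527,0,0,0,0.372,-1],[-1,-0.527,0,0,0,0.372,-1]]}}

```text
t: 2.75
tool_pos: [0.4358, 0.3768, 0.5052]
tool_rot: [-2.114, -2.323, 0.001]
ft_force: [-0.6, -0.1, 0.4]
finger_gap: 0.0942
finger_force: 0.0
```

```bash
cat > go.py <<'E'
from h import *
def rel(t,ang):  # target xyz and closing-axis world angle deg -> share numbers
    st=monitor.observe(); R=Rn.from_rotvec(st["tool_rot"]).as_matrix()
    a=np.radians(ang); y=np.array([np.cos(a),np.sin(a),0]); z=np.array([0,0,-1.]); T=np.stack([np.cross(y,z),y,z],1)
    print("t",st["t"],"pos",np.round(st["tool_pos"],4),"closing",np.degrees(np.arctan2(R[1,1],R[0,1])).round(2),"tilt",np.round(R[:,2],3),"q",np.round(st["joint_pos"],2))
    print(" shift",np.round(R.T@(np.array(t)-st["tool_pos"])/.3,4),"turn",np.round(Rn.from_matrix(R.T@T).as_rotvec()/np.pi,4))
E
python3 - <<'E'
from go import *
p,d,W=cloud("wrist"); cv2.imwrite("pics/w1.png",p[:,:,::-1])
c=np.array([.4505,.376])
def near(lo,hi,r=.05): return W[(d>0)&(np.hypot(W[...,0]-c[0],W[...,1]-c[1])<r)&(W[...,2]>lo)&(W[...,2]<hi)]
a=near(.116,.13); print("plunger",len(a),a.mean(0) if len(a) else 0, cv2.minEnclosingCircle(a[:,:2].astype(np.float32)*1000) if len(a) else 0)
a=near(.062,.076); print("top",len(a),cv2.minAreaRect(a[:,:2].astype(np.float32)*1000) if len(a) else 0)
print(models.landmark_of("wrist","bottle_center")[:1])
rel([.4505,.376,.2],5)
E
```

```text
plunger 380 [0.44789455 0.38121955 0.12167703] ((448.0425720214844, 380.8717041015625), 16.700864791870117)
top 412 ((447.7002868652344, 381.1527099609375), (54.702003479003906, 55.50996398925781), 6.4072160720825195)
[{'centre': [0.4475, 0.38, 0.0346], 'p': 0.72}]
t 2.85 pos [0.4361 0.3766 0.5053] closing 5.3 tilt [-0.  0. -1.] q [-0.99  0.37  0.38  1.17 -0.13  1.63 -0.55]
 shift [-0.0066  0.0481  1.0178] turn [-0.0001 -0.0001  0.0017]
```

View pics/w1.png

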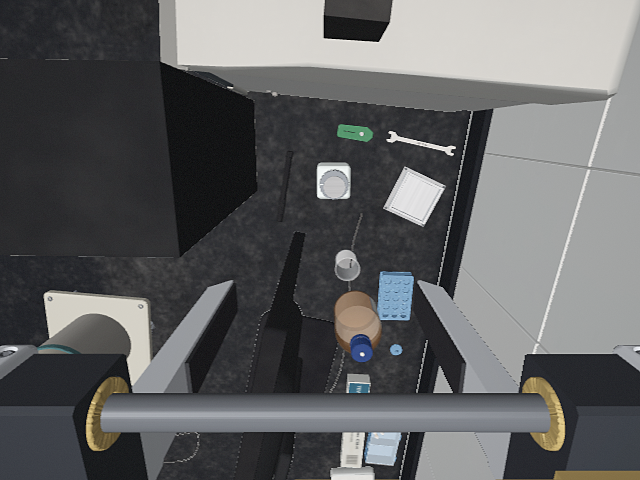

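The wrist view has the bottle at (334,183), the tray at (415,196) and the black box on the left. Now I'll descend part-way and measure again from closer.

Call:
{"fn": "servo_tool", "kwargs": {"series": [[0.003,0.043,0.2,0,0,0.002,-1],[0.003,0.043,0.4,0,0,0.002,-1],[0.003,0.043,0.6,0,0,0.002,-1],[0.003,0.043,0.85,0,0,0.002,-1],[0.003,0.043,0.85,0,0,0.002,-1],[0.003,0.043,0.85,0,0,0.002,-1],[0.003,0.043,0.85,0,0,0.002,-1]]}}

```text
t: 3.55
tool_pos: [0.4491, 0.378, 0.2503]
tool_rot: [-2.126, -2.313, 0.003]
ft_force: [-0.6, 0.2, 0.4]
finger_gap: 0.0941
finger_force: 0.0
```

Run:
```python
from go import *
k=optics.get_calibration("wrist"); print("cam",-np.array(k["R"]).T@np.array(k["t"]).ravel())
p,d,W=cloud("wrist"); cv2.imwrite("pics/w2.png",p[:,:,::-1])
c=np.array([.449,.379])
def near(lo,hi,r=.05): return W[(d>0)&(np.hypot(W[...,0]-c[0],W[...,1]-c[1])<r)&(W[...,2]>lo)&(W[...,2]<hi)]
a=near(.118,.13); print("plunger",len(a),a.mean(0) if len(a) else 0, cv2.minEnclosingCircle(a[:,:2].astype(np.float32)*1000) if len(a) else 0)
a=near(.064,.075); print("top",len(a),cv2.minAreaRect(a[:,:2].astype(np.float32)*1000) if len(a) else 0)
print(models.landmark_of("wrist","bottle_center")[:1],models.landmark_of("wrist","tray_floor")[:1])
rel([.448,.38,.033],5)
```

```text
cam [0.44200609 0.46280113 0.42888814]
plunger 1139 [0.44831288 0.38132565 0.12167642] ((448.5388488769531, 380.4589538574219), 17.068435668945312)
top 1001 ((448.097412109375, 381.2578125), (55.52756118774414, 54.48541259765625), 5.134995937347412)
[] [{'centre': [0.605, 0.3602, 0.0002], 'p': 0.62}]
t 3.7 pos [0.4512 0.3791 0.2534] closing 4.78 tilt [ 0.004  0.004 -1.   ] q [-0.96  0.51  0.34  1.64 -0.19  1.02 -0.48]
 shift [ 0.0016 -0.0135  0.7345] turn [ 0.0013 -0.001  -0.0012]
```

View pics/w2.png

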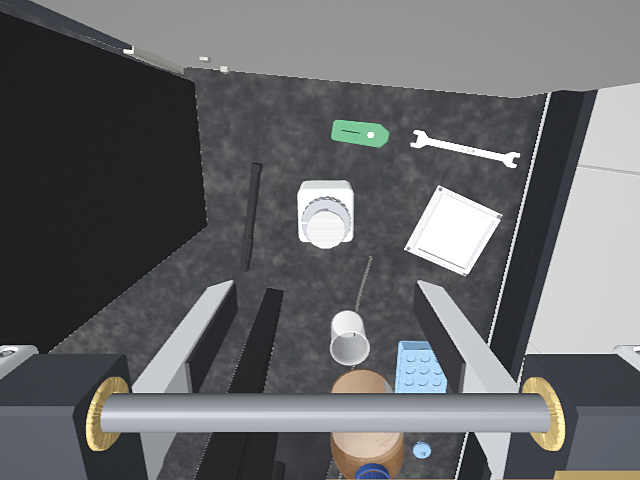

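The bottle shows at (326,213) and the tray at (452,230). The estimates agree to within a few mm, so I'll descend to the grasp.

Call:
{"fn": "servo_tool", "kwargs": {"series": [[0.003,-0.01,0.15,0,0,0,-1],[0.003,-0.01,0.3,0,0,0,-1],[0.003,-0.01,0.45,0,0,0,-1],[0.003,-0.01,0.57,0,0,0,-1],[0.003,-0.01,0.67,0,0,0,-1],[0.003,-0.01,0.72,0,0,0,-1],[0.003,-0.01,0.72,0,0,0,-1],[0.003,-0.01,0.72,0,0,0,-1],[0.003,-0.01,0.72,0,0,0,-1],[0.003,-0.01,0.72,0,0,0,-1]]}}

```text
t: 4.7
tool_pos: [0.4475, 0.3793, 0.0362]
tool_rot: [2.127, 2.312, 0.005]
ft_force: [-0.0, -0.5, -0.3]
finger_gap: 0.0939
finger_force: 0.0
```

Run:
```python
from go import *
rel([.4485,.38,.034],5); s=monitor.observe(); print(s["ft_force"],s["torque"])
rel([.4485,.38,.034],5)
```

```text
t 4.7 pos [0.4475 0.3793 0.0362] closing 4.76 tilt [ 0.002  0.002 -1.   ] q [-0.89  0.78  0.23  1.84 -0.3   0.55 -0.39]
 shift [0.002  0.0036 0.0072] turn [ 0.0007 -0.0006 -0.0013]
[-0.02769159 -0.49762884 -0.29091497] [-0.07956186  0.04376581 -0.04544873]
t 4.7 pos [0.4475 0.3793 0.0362] closing 4.76 tilt [ 0.002  0.002 -1.   ] q [-0.89  0.78  0.23  1.84 -0.3   0.55 -0.39]
 shift [0.002  0.0036 0.0072] turn [ 0.0007 -0.0006 -0.0013]
```

Good. Close the gripper and lift a little.

Call:
{"fn": "servo_tool", "kwargs": {"series": [[0.002,0.003,0.005,0,0,0,1],[0.002,0.003,0.005,0,0,0,1],[0.002,0.003,0.005,0,0,0,1],[0.002,0.003,0.005,0,0,0,1],[0.002,0.003,0.005,0,0,0,1],[0.002,0.003,0.005,0,0,0,1],[0.002,0.003,0.005,0,0,0,1],[0.002,0.003,0.005,0,0,0,1],[0.002,0.003,0.005,0,0,0,1],[0.002,0.003,0.005,0,0,0,1]]}}

```text
t: 5.7
tool_pos: [0.4477, 0.3791, 0.033]
tool_rot: [2.127, 2.311, 0.001]
ft_force: [3.1, 0.7, -1.0]
finger_gap: 0.0558
finger_force: 30.0
```

Call:
{"fn": "servo_tool", "kwargs": {"series": [[0,0,-0.1,0,0,0,1],[0,0,-0.25,0,0,0,1],[0,0,-0.33,0,0,0,1],[0,0,-0.33,0,0,0,1],[0,0,-0.33,0,0,0,1],[0,0,-0.33,0,0,0,1]]}}

```text
t: 6.3
tool_pos: [0.4453, 0.3781, 0.1297]
tool_rot: [-2.126, -2.311, 0.008]
ft_force: [-0.8, -0.2, -4.9]
finger_gap: 0.0563
finger_force: 30.0
```

Run:
```python
from go import *
p,d,W=cloud("wrist")
st=monitor.observe();c=st["tool_pos"][:2]; zz=st["tool_pos"][2]
def near(c,lo,hi,r=.05): return W[(d>0)&(np.hypot(W[...,0]-c[0],W[...,1]-c[1])<r)&(W[...,2]>lo)&(W[...,2]<hi)]
b=zz-.034
a=near(c,b+.117,b+.13,.03); print("plunger",len(a), cv2.minEnclosingCircle(a[:,:2].astype(np.float32)*1000))
def tray(W,d,p,tag):
    m=(d>0)&(np.hypot(W[...,0]-.605,W[...,1]-.358)<.058)&(W[...,2]>.011)&(W[...,2]<.021)
    a=W[m][:,:2].astype(np.float32)*1000; print(tag,"rim",len(a),cv2.minAreaRect(a))
    m=(d>0)&(np.hypot(W[...,0]-.605,W[...,1]-.358)<.075)&(W[...,2]<.021)&(p.min(2)>150)
    a=W[m][:,:2].astype(np.float32)*1000
    n,l,s,ce=cv2.connectedComponentsWithStats(m.astype(np.uint8)); i=1+s[1:,4].argmax()
    a=W[l==i][:,:2].astype(np.float32)*1000; print(tag,"all",len(a),cv2.minAreaRect(a),a.mean(0))
tray(W,d,p,"wrist")
for c in("scene","side"):
    p,d,W=cloud(c); tray(W,d,p,c); print(models.landmark_of(c,"bottle_center")[:1],models.landmark_of(c,"plunger_top")[:1])
rel([.605,.358,.12],71)
```

```text
plunger 4963 ((445.5447082519531, 377.8014831542969), 29.983060836791992)
wrist rim 1908 ((602.7301025390625, 358.8260803222656), (74.0521011352539, 75.17604064941406), 70.59687042236328)
wrist all 9030 ((606.0139770507812, 357.80767822265625), (85.84123992919922, 93.76004791259766), 70.7073745727539) [602.45374 361.77386]
scene rim 243 ((604.7866821289062, 356.10552978515625), (76.77545928955078, 74.85320281982422), 70.70392608642578)
scene all 1320 ((606.1650390625, 361.6158752441406), (99.70186614990234, 88.78850555419922), 70.68937683105469) [606.2011  355.83762]
[{'centre': [0.4449, 0.3808, 0.131], 'p': 0.57}] [{'centre': [0.444, 0.3773, 0.2191], 'p': 0.46}]
side rim 333 ((603.4722290039062, 356.4910888671875), (78.22410583496094, 74.2687759399414), 70.9063720703125)
side all 1318 ((608.092041015625, 369.34100341796875), (115.5408935546875, 89.02450561523438), 71.05410766601562) [607.32263 357.58594]
[{'centre': [0.4504, 0.3761, 0.1323], 'p': 0.96}] [{'centre': [0.4453, 0.3766, 0.2239], 'p': 0.46}]
t 6.65 pos [0.4472 0.3788 0.1314] closing 4.75 tilt [-0.001 -0.001 -1.   ] q [-0.93  0.65  0.29  1.78 -0.25  0.75 -0.43]
 shift [-0.1128  0.5186  0.0377] turn [-3.000e-04  0.000e+00 -3.681e-01]
```

Call:
{"fn": "servo_tool", "kwargs": {"series": [[-0.014,0.065,0,0,0,-0.046,1],[-0.028,0.13,0,0,0,-0.092,1],[-0.042,0.195,0,0,0,-0.138,1],[-0.057,0.26,0,0,0,-0.184,1],[-0.071,0.325,0,0,0,-0.23,1],[-0.085,0.39,0,0,0,-0.276,1],[-0.099,0.455,0,0,0,-0.322,1],[-0.112,0.515,0,0,0,-0.366,1],[-0.112,0.515,0,0,0,-0.366,1],[-0.112,0.515,0,0,0,-0.366,1],[-0.112,0.515,0,0,0,-0.366,1],[-0.112,0.515,0,0,0,-0.366,1]]}}

```text
t: 7.85
tool_pos: [0.6027, 0.3592, 0.1319]
tool_rot: [-0.527, -3.096, 0.0]
ft_force: [-1.5, 0.9, -3.9]
finger_gap: 0.056
finger_force: 30.0
```

Run:
```python
from go import *
for c in("scene","side"):
    p,d,W=cloud(c)
    st=monitor.observe();t=st["tool_pos"];b=t[2]-.034
    m=(d>0)&(np.hypot(W[...,0]-.604,W[...,1]-.358)<.06)&(W[...,2]>b+.004)&(W[...,2]<b+.03)
    a=W[m][:,:2].astype(np.float32)*1000; print(c,len(a),cv2.minAreaRect(a),b)
    cv2.imwrite(f"pics/{c}3.png",cv2.resize(p[120:300,220:420,::-1],(800,720))[:600])
p,d,W=cloud("wrist")
m=(d>0)&(np.hypot(W[...,0]-.604,W[...,1]-.358)<.06)&(W[...,2]>b+.063)&(W[...,2]<b+.076)
a=W[m][:,:2].astype(np.float32)*1000; print("top",len(a),cv2.minAreaRect(a))
m=(d>0)&(W[...,2]>.011)&(W[...,2]<.021)&(np.hypot(W[...,0]-.604,W[...,1]-.358)<.06)
a=W[m][:,:2].astype(np.float32)*1000; print("rim",len(a),cv2.minAreaRect(a))
rel([.604,.358,.038],70.7)
```

```text
scene 285 ((610.1364135742188, 339.3246765136719), (71.83454132080078, 36.59297180175781), 22.44927215576172) 0.0980485874033831
side 420 ((605.5119018554688, 338.7311096191406), (69.62992858886719, 36.305870056152344), 15.625670433044434) 0.09811268571982482
top 6617 ((592.9375610351562, 362.5828857421875), (80.41313171386719, 39.18844985961914), 69.02023315429688)
rim 849 ((583.6948852539062, 365.2591552734375), (74.07485961914062, 33.34851837158203), 71.04452514648438)
t 8.0 pos [0.6034 0.359  0.1321] closing 70.67 tilt [-0.  0. -1.] q [-0.55  0.78 -0.04  1.42  0.04  0.94  0.63]
 shift [-0.0029 -0.0024  0.3138] turn [-0.     -0.     -0.0002]
```

View pics/scene3.png

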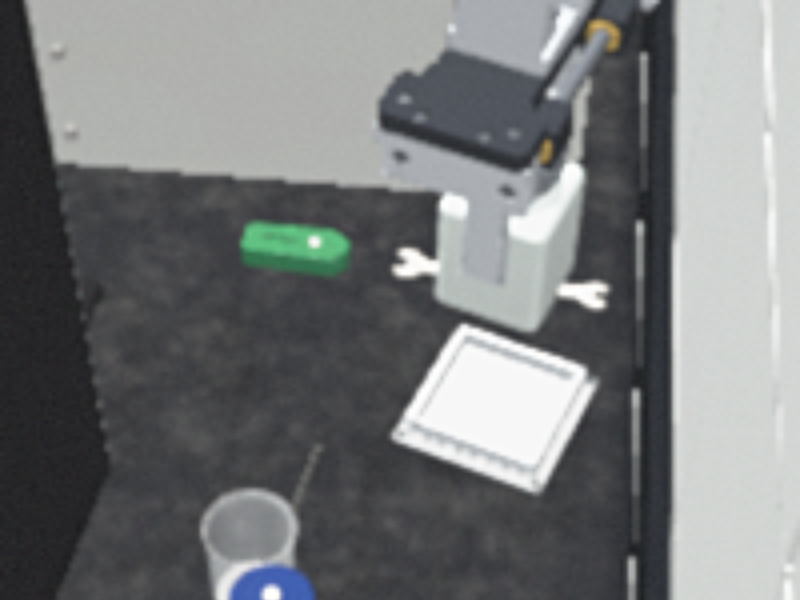

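The bottle is held upright above the tray (crop: bottle about (505,250), tray about (495,410)). I'll lower it to just above the rim and check the alignment.

Call:
{"fn": "servo_tool", "kwargs": {"series": [[-0.003,-0.002,0.08,0,0,0,1],[-0.003,-0.002,0.16,0,0,0,1],[-0.003,-0.002,0.22,0,0,0,1],[-0.003,-0.002,0.25,0,0,0,1],[-0.003,-0.002,0.25,0,0,0,1],[-0.003,-0.002,0.25,0,0,0,1],[-0.003,-0.002,0.25,0,0,0,1]]}}

```text
t: 8.7
tool_pos: [0.6057, 0.3582, 0.0584]
tool_rot: [0.528, 3.095, 0.003]
ft_force: [0.9, 0.5, -4.8]
finger_gap: 0.0559
finger_force: 30.0
```

Run:
```python
from go import *
st=monitor.observe();t=st["tool_pos"];b=t[2]-.033
a=np.radians(70.7); ax=np.array([np.cos(a),np.sin(a)]); ex=np.array([np.sin(a),-np.cos(a)])  # ax=closing, ex=perp(-tool x, toward wall)
for c in("scene","side"):
    p,d,W=cloud(c); P=W[...,:2]-np.array([.604,.358]); u=P@ax*1000; v=P@ex*1000; z=W[...,2]
    ok=(d>0)&(abs(u)<55)&(abs(v)<55)
    m=ok&(z>b+.008)&(z<b+.03); print(c,"body u",np.percentile(u[m],[1,5]),"v",np.percentile(v[m],[1,99]))
    m=ok&(z>b+.008)&(z<b+.03)&(abs(v)>14); print("  face u", np.percentile(u[m],[2,5,10,50]))
    m=ok&(z>.012)&(z<.0195); print("  rim u",np.percentile(u[m],[1,5]),"v",np.percentile(v[m],[1,99]),m.sum())
    cv2.imwrite(f"pics/{c}4.png",cv2.resize(p[150:290,240:400,::-1],(640,560),interpolation=cv2.INTER_CUBIC))
rel([.604,.358,.037],70.7)
```

```text
scene body u [-30.41034145 -29.87903753] v [-22.99256249  30.53950022]
  face u [-30.13325779 -29.51385431 -29.05600224 -26.83610566]
  rim u [-39.44141342 -38.51887885] v [-35.17277897  38.36906458] 142
side body u [-30.5919217 -29.9165821] v [-25.54407224  28.9851814 ]
  face u [-30.29335113 -29.92414789 -29.47614744 -26.69746302]
  rim u [-40.25243791 -38.91773518] v [-36.44329925  36.95553007] 204
t 8.8 pos [0.6054 0.358  0.0582] closing 70.63 tilt [ 0.002  0.001 -1.   ] q [-0.55  0.87 -0.04  1.47  0.04  0.81  0.62]
 shift [ 0.0046 -0.0017  0.0706] turn [ 0.0005  0.0004 -0.0004]
```

View pics/scene4.png

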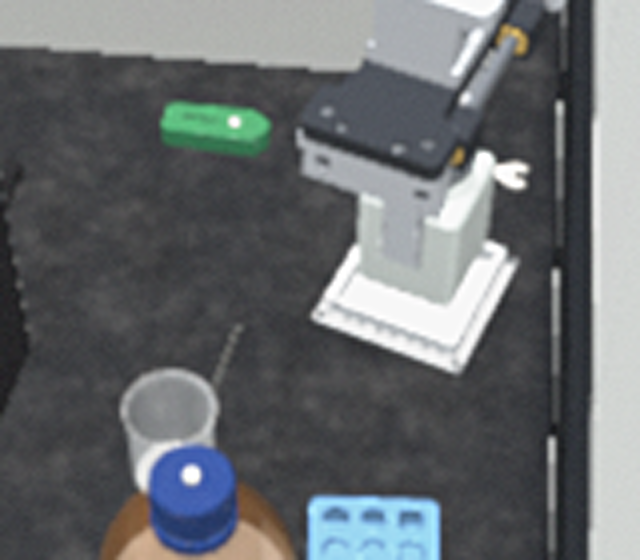

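The bottle (430,240) sits just above the tray, about 2 mm too far towards the wall. I'll correct that and lower it.

Call:
{"fn": "servo_tool", "kwargs": {"series": [[0.006,-0.001,0.02,0,0,0,1],[0.006,-0.001,0.035,0,0,0,1],[0.006,-0.001,0.05,0,0,0,1],[0.006,-0.001,0.06,0,0,0,1],[0.006,-0.001,0.066,0,0,0,1],[0.006,-0.001,0.069,0,0,0,1],[0.006,-0.001,0.069,0,0,0,1],[0.006,-0.001,0.069,0,0,0,1]]}}

```text
t: 9.6
tool_pos: [0.6026, 0.3576, 0.037]
tool_rot: [-0.528, -3.096, 0.001]
ft_force: [-3.6, -2.1, 6.6]
finger_gap: 0.0561
finger_force: 30.0
```

Floor contact felt (force z went from −4.8 to +6.6). Release and go up.

Call:
{"fn": "servo_tool", "kwargs": {"series": [[0,0,0,0,0,0,-1],[0,0,0,0,0,0,-1],[0,0,0,0,0,0,-1],[0,0,0,0,0,0,-1],[0,0,0,0,0,0,-1],[0,0,0,0,0,0,-1],[0,0,-0.1,0,0,0,-1],[0,0,-0.25,0,0,0,-1],[0,0,-0.4,0,0,0,-1],[0,0,-0.5,0,0,0,-1],[0,0,-0.5,0,0,0,-1],[0,0,-0.5,0,0,0,-1],[0,0,-0.5,0,0,0,-1]]}}

```text
t: 10.9
tool_pos: [0.602, 0.3573, 0.1846]
tool_rot: [-0.528, -3.095, 0.003]
ft_force: [0.7, -0.1, -0.2]
finger_gap: 0.0938
finger_force: 0.0
```

Run:
```python
from go import *
for c in("scene","side","wrist"):
    p,d,W=cloud(c); z=W[...,2]; ok=(d>0)&(np.hypot(W[...,0]-.603,W[...,1]-.358)<.05)
    P=W[ok&(z>.12)&(z<.135)]; T=W[ok&(z>.066)&(z<.08)]; F=W[ok&(z>.018)&(z<.066)]
    f=lambda A:(len(A),np.round(cv2.minAreaRect(A[:,:2].astype(np.float32)*1000)[0],1),np.round(cv2.minAreaRect(A[:,:2].astype(np.float32)*1000)[1:][1],1)) if len(A)>5 else len(A)
    print(c,"plunger",len(P),np.round(P.mean(0),4) if len(P) else 0,cv2.minEnclosingCircle(P[:,:2].astype(np.float32)*1000) if len(P)>5 else 0,"top",f(T),"body",f(F))
    print(models.landmark_of(c,"plunger_top")[:1],models.landmark_of(c,"collar_grip")[:1])
cv2.imwrite("pics/w5.png",p[:,:,::-1])
rel([.603,.358,.08],125)
```

```text
scene plunger 179 [0.6032 0.3537 0.1244] ((602.3347778320312, 355.3706970214844), 17.308635711669922) top (302, array([602.4, 353.9]), np.float64(72.5)) body (459, array([601.5, 351.6]), np.float64(71.1))
[{'centre': [0.601, 0.3571, 0.1233], 'p': 0.74}] [{'centre': [0.6016, 0.358, 0.0936], 'p': 0.76}]
side plunger 170 [0.6012 0.3523 0.1257] ((602.5043334960938, 355.4488525390625), 17.82769203186035) top (362, array([601., 355.]), np.float64(72.5)) body (721, array([612.9, 340.5]), np.float64(19.1))
[{'centre': [0.5987, 0.355, 0.1308], 'p': 0.59}] [{'centre': [0.5999, 0.3582, 0.0965], 'p': 0.9}]
wrist plunger 1812 [0.6    0.3584 0.1256] ((601.0437622070312, 358.1993408203125), 16.897781372070312) top (1494, array([600.1, 358.4]), np.float64(70.3)) body (540, array([575.4, 367. ]), np.float64(70.8))
[{'centre': [0.6017, 0.357, 0.1269], 'p': 0.67}] [{'centre': [0.603, 0.3614, 0.0943], 'p': 0.88}]
t 11.35 pos [0.6029 0.3578 0.186 ] closing 70.63 tilt [-0. -0. -1.] q [-0.55  0.73 -0.04  1.37  0.03  1.04  0.63]
 shift [-2.000e-04  8.000e-04  3.532e-01] turn [-1.00e-04 -1.00e-04 -3.02e-01]
```

View pics/w5.png

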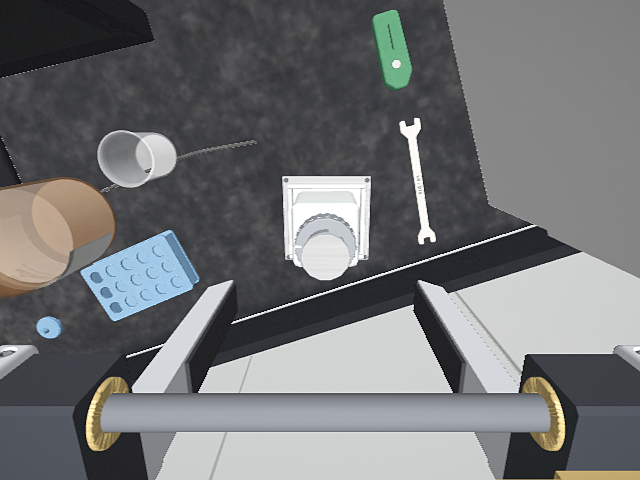

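The bottle stands in the tray, pump at (326,240) in view. Now I'll rotate the tool to give room for a clockwise stroke, then descend onto the collar.

Call:
{"fn": "servo_tool", "kwargs": {"series": [[0,-0.002,0,0,0,-0.295,-1],[0,-0.002,0,0,0,-0.295,-1],[0,-0.002,0,0,0,-0.295,-1],[0,-0.002,0,0,0,-0.295,-1],[0,-0.002,0,0,0,-0.295,-1],[0,-0.002,0.05,0,0,-0.295,-1],[0,-0.002,0.15,0,0,-0.295,-1],[0,-0.002,0.25,0,0,-0.295,-1],[0,-0.002,0.31,0,0,-0.295,-1],[0,-0.002,0.345,0,0,-0.295,-1],[0,-0.002,0.345,0,0,-0.295,-1],[0,-0.002,0.345,0,0,-0.295,-1],[0,-0.002,0.345,0,0,-0.295,-1]]}}

```text
t: 12.65
tool_pos: [0.6036, 0.358, 0.0843]
tool_rot: [-0.911, 3.004, 0.001]
ft_force: [0.2, -0.8, 0.5]
finger_gap: 0.0939
finger_force: 0.0
```

Run:
```python
from go import *
p,d,W=cloud("wrist"); z=W[...,2]; ok=(d>0)&(np.hypot(W[...,0]-.602,W[...,1]-.357)<.03)
P=W[ok&(z>.12)&(z<.135)]; print(len(P),cv2.minEnclosingCircle(P[:,:2].astype(np.float32)*1000) if len(P)>5 else 0)
rel([.602,.357,.081],124); print(monitor.observe()["ft_force"])
```

```text
4600 ((601.22900390625, 357.6861877441406), 17.335493087768555)
t 12.7 pos [0.6036 0.3579 0.0842] closing 123.73 tilt [ 0.002  0.001 -1.   ] q [-0.43  0.84 -0.27  1.46  0.26  0.87  1.38]
 shift [0.006  0.0004 0.0107] turn [-0.      0.0008 -0.0015]
[ 0.12396567 -0.20617877  0.31445536]
```

Call:
{"fn": "servo_tool", "kwargs": {"series": [[0.006,0,0.008,0,0,0,-1],[0.006,0,0.008,0,0,0,1],[0.006,0,0.008,0,0,0,1],[0.006,0,0.008,0,0,0,1],[0.006,0,0.008,0,0,0,1],[0.006,0,0.008,0,0,0,1],[0.006,0,0.008,0,0,0,1],[0.006,0,0.008,0,0,0,1],[0.006,0,0.008,0,0,0,1]]}}

```text
t: 13.6
tool_pos: [0.6009, 0.3569, 0.0804]
tool_rot: [0.912, -3.006, -0.001]
ft_force: [-0.3, 1.4, 0.4]
finger_gap: 0.0451
finger_force: 30.0
```

Collar gripped (45 mm). Clockwise stroke of about 70°.

Call:
{"fn": "servo_tool", "kwargs": {"series": [[0,0,0,0,0,0.028,1],[0,0,0,0,0,0.056,1],[0,0,0,0,0,0.084,1],[0,0,0,0,0,0.112,1],[0,0,0,0,0,0.14,1],[0,0,0,0,0,0.168,1],[0,0,0,0,0,0.196,1],[0,0,0,0,0,0.224,1],[0,0,0,0,0,0.252,1],[0,0,0,0,0,0.28,1],[0,0,0,0,0,0.308,1],[0,0,0,0,0,0.336,1],[0,0,0,0,0,0.364,1],[0,0,0,0,0,0.385,1],[0,0,0,0,0,0.385,1],[0,0,0,0,0,0.385,1]]}}

```text
t: 15.2
tool_pos: [0.6017, 0.3567, 0.0804]
tool_rot: [0.957, 2.992, 0.001]
ft_force: [0.3, 1.2, -1.0]
finger_gap: 0.0449
finger_force: 30.0
```

Run:
```python
from go import *
rel([.602,.357,.081],124); s=monitor.observe(); print(s["ft_force"],s["torque"])
for c in("scene","side"):
    p,d,W=cloud(c); z=W[...,2]; ok=(d>0)&(np.hypot(W[...,0]-.602,W[...,1]-.357)<.05)
    F=W[ok&(z>.022)&(z<.07)]; print(c,cv2.minAreaRect(F[:,:2].astype(np.float32)*1000))
cv2.imwrite("pics/side6.png",cv2.resize(p[200:300,280:420,::-1],(700,500),interpolation=cv2.INTER_CUBIC))
```

```text
t 15.2 pos [0.6017 0.3567 0.0804] closing 54.54 tilt [ 0.001  0.001 -1.   ] q [-0.61  0.84  0.06  1.47 -0.06  0.84  0.42]
 shift [-0.0003  0.0015 -0.0019] turn [ 2.000e-04  3.000e-04 -3.859e-01]
[ 0.27122119  1.23224168 -1.00158626] [ 0.32892544 -0.3292889  -0.03424462]
scene ((607.813232421875, 335.9703063964844), (71.80836486816406, 38.650360107421875), 13.71741771697998)
side ((607.1444702148438, 336.33544921875), (72.62435913085938, 39.736846923828125), 13.712836265563965)
```

View pics/side6.png

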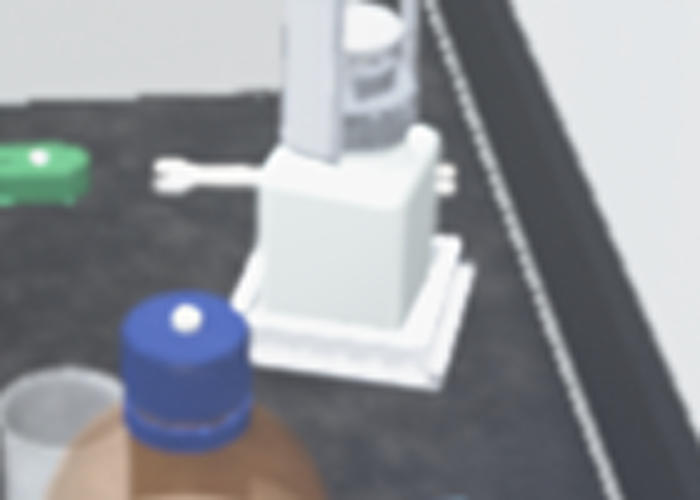

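The bottle stands upright in the tray, collar in the fingers. There's no stop torque yet, so I'll regrip for a second stroke.

Call:
{"fn": "servo_tool", "kwargs": {"series": [[0,0,0,0,0,0,-1],[0,0,0,0,0,0,-1],[0,0,0,0,0,0,-1],[0,0,0,0,0,0,-1],[0,0,0,0,0,0,-1],[0,0,0,0,0,-0.385,-1],[0,0,0,0,0,-0.385,-1],[0,0,0,0,0,-0.385,-1],[0,0,0,0,0,-0.385,-1],[0,0,0,0,0,-0.385,-1],[0,0,0,0,0,-0.385,-1],[0,0,0,0,0,-0.385,-1],[0,0,0,0,0,-0.385,-1],[0,0,0,0,0,-0.385,-1],[0,0,0,0,0,-0.385,-1]]}}

```text
t: 16.8
tool_pos: [0.6013, 0.356, 0.0803]
tool_rot: [0.906, -3.008, -0.0]
ft_force: [0.3, -0.1, -0.2]
finger_gap: 0.0939
finger_force: 0.0
```

```bash
cat > chk.py <<'E'
from go import *
def chk():
    rel([.602,.357,.081],124); s=monitor.observe(); print(s["ft_force"],"M",s["torque"])
    for c in("scene","side","wrist"):
        p,d,W=cloud(c); z=W[...,2]; ok=(d>0)&(np.hypot(W[...,0]-.602,W[...,1]-.357)<.05)
        P=W[ok&(z>.12)&(z<.135)]; T=W[ok&(z>.066)&(z<.0795)]; F=W[ok&(z>.022)&(z<.066)]
        g=lambda A:cv2.minAreaRect(A[:,:2].astype(np.float32)*1000) if len(A)>5 else 0
        print(c,"top",g(T),"body",g(F),"pl",cv2.minEnclosingCircle(P[:,:2].astype(np.float32)*1000) if len(P)>5 else 0,P[:,2].mean() if len(P) else 0)
E
python3 -c "
from chk import *
chk()"
```

```text
t 16.8 pos [0.6013 0.356  0.0803] closing 123.54 tilt [-0.  0. -1.] q [-0.43  0.85 -0.27  1.46  0.26  0.87  1.38]
 shift [-0.0037  0.0014 -0.0023] turn [ 0.0001 -0.0001 -0.0026]
[ 0.32966761 -0.12082595 -0.17741058] M [ 0.06525898 -0.02394968 -0.01514236]
scene top ((589.1978759765625, 351.24737548828125), (41.40217208862305, 85.0733413696289), 39.95153045654297) body ((605.0694580078125, 333.00115966796875), (67.45011138916016, 32.22163009643555), 10.043017387390137) pl ((589.32177734375, 365.80792236328125), 34.539066314697266) 0.1251028459836572
side top ((601.5701904296875, 350.9931945800781), (51.509273529052734, 54.27067184448242), 67.29446411132812) body ((606.5095825195312, 337.5621643066406), (73.59065246582031, 41.8292121887207), 12.239418029785156) pl ((589.9308471679688, 367.0099182128906), 34.2944221496582) 0.12607627536707763
wrist top ((588.2767944335938, 355.70849609375), (47.04689025878906, 84.37333679199219), 26.756425857543945) body ((584.9386596679688, 347.87310791015625), (35.024139404296875, 72.4305191040039), 23.224533081054688) pl ((597.9293823242188, 354.2835693359375), 49.18988800048828) 0.12600956773327746
```

Call:
{"fn": "servo_tool", "kwargs": {"series": [[0,0,0,0,0,0,1],[0,0,0,0,0,0,1],[0,0,0,0,0,0,1],[0,0,0,0,0,0,1],[0,0,0,0,0,0,1],[0,0,0,0,0,0,1],[0,0,0,0,0,0,1],[0,0,0,0,0,0.025,1],[0,0,0,0,0,0.05,1],[0,0,0,0,0,0.075,1],[0,0,0,0,0,0.1,1],[0,0,0,0,0,0.125,1],[0,0,0,0,0,0.15,1],[0,0,0,0,0,0.15,1],[0,0,0,0,0,0.15,1]]}}

```text
t: 18.45
tool_pos: [0.6004, 0.3572, 0.0806]
tool_rot: [0.188, -3.135, -0.001]
ft_force: [-2.7, 1.5, 3.8]
finger_gap: 0.0451
finger_force: 30.0
```

```bash
python3 -c "
from chk import *
chk()"
```

```text
t 18.45 pos [0.6004 0.3572 0.0806] closing 96.87 tilt [-0.001  0.001 -1.   ] q [-0.5   0.84 -0.14  1.47  0.14  0.85  1.  ]
 shift [-0.0053 -0.0012 -0.0013] turn [ 0.0004 -0.0002 -0.1507]
[-2.735082    1.50812629  3.7547313 ] M [ 0.20573747  0.68025942 -0.0112004 ]
scene top ((606.1513671875, 353.8109130859375), (57.40071487426758, 53.868343353271484), 57.486602783203125) body ((609.1805419921875, 337.33453369140625), (74.02607727050781, 38.74942398071289), 12.242202758789062) pl ((606.29052734375, 321.8623046875), 8.789534568786621) 0.1237434620503657
side top ((604.41552734375, 354.7638244628906), (57.4859733581543, 55.58171463012695), 61.92516326904297) body ((607.622802734375, 337.7848815917969), (74.1663589477539, 39.44004821777344), 11.653390884399414) pl ((600.293212890625, 352.4441833496094), 35.38855743408203) 0.1269708863462549
wrist top ((596.5701293945312, 360.7177429199219), (53.41396713256836, 40.38230895996094), 59.266056060791016) body ((584.5057983398438, 355.1762390136719), (35.203575134277344, 72.74783325195312), 10.831844329833984) pl ((591.439697265625, 355.9413146972656), 34.878299713134766) 0.12640838887615688
```

Call:
{"fn": "servo_tool", "kwargs": {"series": [[0,0,0,0,0,0.02,1],[0,0,0,0,0,0.04,1],[0,0,0,0,0,0.06,1],[0,0,0,0,0,0.08,1],[0,0,0,0,0,0.08,1]]}}

```text
t: 19.1
tool_pos: [0.6022, 0.3571, 0.0806]
tool_rot: [0.205, 3.132, 0.002]
ft_force: [0.2, 2.8, 0.7]
finger_gap: 0.0453
finger_force: 30.0
```

```bash
python3 -c "
from chk import *
chk()"
```

```text
t 19.1 pos [0.6022 0.3571 0.0806] closing 82.51 tilt [ 0.002  0.001 -1.   ] q [-0.54  0.83 -0.07  1.47  0.07  0.84  0.81]
 shift [ 0.0007 -0.0006 -0.0014] turn [ 1.000e-04  9.000e-04 -2.305e-01]
[0.2241237  2.76418434 0.65738775] M [ 0.55692844 -0.08105041  0.71712503]
scene top ((604.0147705078125, 352.88970947265625), (53.22129440307617, 55.52150344848633), 58.381534576416016) body ((608.6740112304688, 337.4554443359375), (74.00825500488281, 40.788856506347656), 11.290283203125) pl ((598.53662109375, 320.60321044921875), 9.018479347229004) 0.12418737860858006
side top ((602.5546875, 353.7862243652344), (56.175785064697266, 57.187442779541016), 59.105472564697266) body ((606.001220703125, 337.1233825683594), (73.60989379882812, 38.7047004699707), 9.31120491027832) pl ((601.1099853515625, 349.7706604003906), 32.9239501953125) 0.1265881647413393
wrist top ((584.231201171875, 362.9826965332031), (62.3651008605957, 30.96652603149414), 82.6952133178711) body ((583.3995971679688, 356.07220458984375), (34.573143005371094, 71.48133850097656), 8.962839126586914) pl ((593.0029907226562, 358.44244384765625), 34.97218704223633) 0.12646262619887708
```

The stop torque is clear now (0.72 N·m). Release, rise, and close the fingers for the press.

Call:
{"fn": "servo_tool", "kwargs": {"series": [[0,0,0,0,0,0,-1],[0,0,0,0,0,0,-1],[0,0,0,0,0,0,-1],[0,0,0,0,0,0,-1],[0,0,0,0,0,0,-1],[0,0,0,0,0,0,-1],[0,0,-0.1,0,0,0,-1],[0,0,-0.2,0,0,0,-1],[0,0,-0.28,0,0,0,-1],[0,0,-0.28,0,0,0,1],[0,0,-0.28,0,0,0,1],[0,0,-0.28,0,0,0,1],[0,0,-0.28,0,0,0,1],[0,0,-0.28,0,0,0,1],[0,0,-0.28,0,0,0,1],[0,0,-0.28,0,0,0,1],[0,0,-0.28,0,0,0,1],[0,0,-0.28,0,0,0,1],[0,0,-0.28,0,0,0,1]]}}

```text
t: 21.15
tool_pos: [0.6013, 0.3563, 0.1644]
tool_rot: [0.21, 3.135, 0.0]
ft_force: [-0.6, 0.4, -0.2]
finger_gap: 0.0174
finger_force: 0.0
```

Run:
```python
from chk import *
chk()
for c in("scene","side","wrist"):
    p,d,W=cloud(c); z=W[...,2]; ok=(d>0)&(np.hypot(W[...,0]-.602,W[...,1]-.356)<.03)&(z>.117)&(z<.131)
    print(c,cv2.minEnclosingCircle(W[ok][:,:2].astype(np.float32)*1000),models.landmark_of(c,"plunger_top")[:1])
print(monitor.observe()["finger_gap"])
rel([.602,.356,.13],82)
```

```text
t 21.15 pos [0.6013 0.3563 0.1644] closing 82.34 tilt [ 0.  0. -1.] q [-0.53  0.74 -0.08  1.4   0.06  1.    0.81]
 shift [-0.0022  0.0025  0.278 ] turn [ 0.      0.     -0.2315]
[-0.63009984  0.38863885 -0.22790315] M [-0.02363707 -0.00937426  0.01325915]
scene top ((604.4827270507812, 354.83795166015625), (56.50762176513672, 55.053245544433594), 58.23939895629883) body ((609.1329345703125, 338.64453125), (73.92166900634766, 39.747371673583984), 12.760041236877441) pl ((604.37646484375, 356.1244201660156), 17.97920799255371) 0.12450256679013855
side top ((603.14599609375, 355.3448181152344), (55.930259704589844, 56.422611236572266), 57.819122314453125) body ((607.2153930664062, 338.3941955566406), (74.5634536743164, 39.821197509765625), 11.720540046691895) pl ((602.862548828125, 356.2301940917969), 17.814298629760742) 0.1255836170396817
wrist top ((602.71875, 358.551025390625), (55.73631286621094, 55.446895599365234), 59.19774627685547) body ((583.8140869140625, 355.31195068359375), (34.67303466796875, 72.29625701904297), 10.899857521057129) pl ((602.9861450195312, 358.380859375), 17.045642852783203) 0.12556803362876262
scene ((605.0427856445312, 355.6654052734375), 17.621036529541016) [{'centre': [0.6024, 0.3592, 0.1236], 'p': 0.72}]
side ((602.7841186523438, 355.5793151855469), 17.680652618408203) [{'centre': [0.6009, 0.3564, 0.1294], 'p': 0.72}]
wrist ((602.8909301757812, 358.5303039550781), 16.892684936523438) [{'centre': [0.6054, 0.3567, 0.1256], 'p': 0.82}]
0.0005890682602008871
t 21.6 pos [0.6012 0.3563 0.1644] closing 82.34 tilt [-0.  0. -1.] q [-0.53  0.74 -0.08  1.4   0.06  1.    0.81]
 shift [-0.0027 -0.0007  0.1145] turn [ 0.     -0.      0.0019]
```

The plunger axis is at (.603,.357) and the bottle is twisted about 12° but centred. Press.

Call:
{"fn": "servo_tool", "kwargs": {"series": [[-0.006,0.002,0.06,0,0,0,1],[-0.006,0.002,0.11,0,0,0,1],[-0.006,0.002,0.125,0,0,0,1],[-0.006,0.002,0.137,0,0,0,1],[-0.006,0.002,0.149,0,0,0,1],[-0.006,0.002,0.16,0,0,0,1],[-0.006,0.002,0.168,0,0,0,1],[-0.006,0.002,0.172,0,0,0,1],[-0.006,0.002,0.174,0,0,0,1],[-0.006,0.002,0.174,0,0,0,1]]}}

```text
t: 22.6
tool_pos: [0.6033, 0.357, 0.115]
tool_rot: [0.21, 3.134, 0.002]
ft_force: [-5.1, -3.3, 14.1]
finger_gap: 0.0006
finger_force: 7.1
```

Call:
{"fn": "servo_tool", "kwargs": {"series": [[0,0,0.005,0,0,0,1],[0,0,0.01,0,0,0,1],[0,0,0.01,0,0,0,1],[0,0,0.01,0,0,0,1]]}}

```text
t: 23.0
tool_pos: [0.6039, 0.3577, 0.115]
tool_rot: [0.21, 3.132, 0.004]
ft_force: [-8.0, -4.1, 27.1]
finger_gap: 0.0005
finger_force: 13.6
```

The stop is firm: 27 N with no further travel. Rise well clear.

Call:
{"fn": "servo_tool", "kwargs": {"series": [[0,0,-0.02,0,0,0,1],[0,0,-0.05,0,0,0,1],[0,0,-0.1,0,0,0,1],[0,0,-0.2,0,0,0,1],[0,0,-0.35,0,0,0,1],[0,0,-0.5,0,0,0,1],[0,0,-0.5,0,0,0,1],[0,0,-0.5,0,0,0,1],[0,0,-0.5,0,0,0,1]]}}

```text
t: 23.9
tool_pos: [0.6025, 0.3563, 0.2579]
tool_rot: [-0.21, -3.133, 0.002]
ft_force: [0.0, -0.3, -0.8]
finger_gap: 0.0006
finger_force: 0.0
```

Run:
```python
from chk import *
chk()
for c in("scene","side"):
    for n in("beaker_center","amber_center"): optics.capture(c); print(c,n,models.landmark_of(c,n)[:1])
p,d=optics.capture("side"); cv2.imwrite("pics/side9.png",cv2.resize(p[180:380,220:420,::-1],(600,600),interpolation=cv2.INTER_CUBIC))
```

```text
t 23.9 pos [0.6025 0.3563 0.2579] closing 82.34 tilt [-0.002 -0.001 -1.   ] q [-0.53  0.67 -0.08  1.28  0.05  1.19  0.82]
 shift [0.001  0.003  0.5895] turn [-2.000e-04 -7.000e-04 -2.315e-01]
[ 0.01404598 -0.31949351 -0.7526944 ] M [ 0.01407997  0.02742111 -0.01582136]
scene top ((603.8699951171875, 353.92816162109375), (55.86104965209961, 55.28386306762695), 59.94486618041992) body ((609.5545654296875, 337.7926330566406), (74.15194702148438, 39.676700592041016), 13.950499534606934) pl ((604.2587890625, 355.5792541503906), 17.620943069458008) 0.1242923835736761
side top ((603.3143310546875, 355.6618347167969), (56.908084869384766, 55.647682189941406), 58.57698059082031) body ((606.7210693359375, 338.4657897949219), (73.94878387451172, 40.13496398925781), 10.64831829071045) pl ((602.8202514648438, 356.2341613769531), 17.471431732177734) 0.12565717612544827
wrist top ((603.18701171875, 358.4135437011719), (56.2298469543457, 56.2043342590332), 59.401580810546875) body ((583.7688598632812, 354.9791564941406), (34.39299392700195, 72.20771789550781), 11.374823570251465) pl ((603.0482177734375, 358.3025817871094), 16.986873626708984) 0.1256267459239014
scene beaker_center [{'centre': [0.491, 0.2241, 0.0305], 'p': 0.95}]
scene amber_center [{'centre': [0.518, 0.1161, 0.0863], 'p': 0.78}]
side beaker_center [{'centre': [0.4879, 0.2263, 0.0344], 'p': 0.91}]
side amber_center [{'centre': [0.6079, 0.3563, 0.0403], 'p': 0.45}]
```

View pics/side9.png

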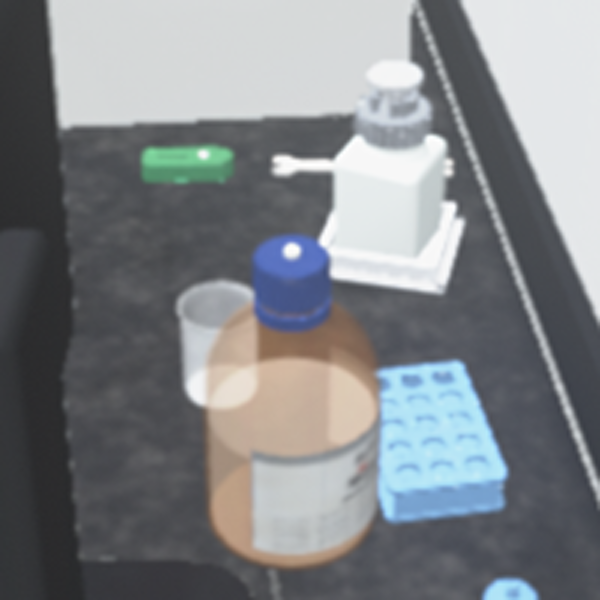

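The bottle stands upright in the tray at (390,190), with its plunger back up. The beaker (215,340) and the amber bottle haven't moved, and the gripper is clear of everything.

```bash
python3 -c "
from workcell import sign_off
print(sign_off())"
```

```text
the job is handed in; nothing more can be done
None
```

The bottle is standing in the drip tray with its collar turned clockwise to the end stop, and the plunger was pressed to its stop and sprang back up. I handed it in at about 24 s; the bottle sits about 12° twisted in the tray's play, and the beaker and amber bottle have not moved.

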